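# Set the channel switches on a steriliser test bank

## Robot

A 6-joint arm with a two-finger parallel gripper is mounted at the origin on the work surface. World frame = base frame: x ahead of the robot, y to its left, z up, the work surface at z = 0. Lengths are in m, angles in rad, forces in N, time in s.
With the tool pointing down it reaches from about 0.3 to 0.775 m from the base axis. Payload 14.6 kg.
Tool frame: the origin (TCP) lies midway between the tips of the shut fingers; the grasp point (between the pads) lies 19 mm behind it; z points along the fingers, y is the line along which they close (so a half turn about z gives the same grasp; the last joint's range is limited). The gripper opens to 94 mm and grips with 3 to 60 N. Pads are 16 mm wide; open, the fingers measure 119 mm over their backs; the gripper's body (75 mm by 177 mm) begins 78 mm behind the grasp point.
Start: joints at [-1.249, 0.3, 1.521, -0, 1.321, -0.067], TCP at [0.208, -0.509, 0.205] pointing down, gripper open.
Joint ranges: [-3.03, 3.03], [-0.79, 2.21], [0.23, 2.52], [-1.04, 4.18], [0, 3.07], [-2.55, 2.55]. Speed limits (rad/s): [2.22, 2.22, 2.57, 3.14, 3.14, 3.14].

## Interface

Orientations are given as [roll, pitch, yaw] about the fixed x, y, z axes, in that order (R = Rz(yaw) Ry(pitch) Rx(roll)).
In Python, from station import telemetry, optics, ctrl gives the robot as it stands.
- The arm moves only by the tool carry_out, never from a script. Its argument "plan" is a list that holds one entry, the list of rows, each a list of 7 numbers: the shift along the tool's x, y, z in mm, then the turn, a rotation vector about the tool's x, y, z in rad, then the finger opening in mm, from 0 to 94. A call has 1 to 20 rows; each row shifts and turns the commanded pose from where the row before left it, along the tool's axes as they then stand; what a row does not reach is not made up. A row lasts 1/12 s, in which the tool goes at most 41.7 mm and 7.16 degrees, less where a joint would pass 70% of its speed; a pose out of reach is approached as far as the arm can. A call with a gripper value outside its range is refused whole. The fingers move at their own pace and stop on an object; "squeeze" is the grip in N (left out, the last holds). Time passes only in rows, so rows that do not move let the fingers close. It gives the time, the measured TCP pose, the force, the opening and the grip force at its end, in the units of the state.
- telemetry.get_obs(): the state, without advancing time (a new reading comes with each control period).
- optics.camera(name): name is "scene" or "top"; returns a dict with "pixels" (420x560x3 uint8, red, green, blue), "intrinsics" (3x3 intrinsics, pixels), "origin" and "rotation" of the camera in the world. Camera axes: x right, y down, z forward; pixel columns grow to the right and rows downward; lengths in m; the calibration is good to about 2 mm. A picture is of the moment at which its call begins. There is no depth.
- ctrl.hand_in(): hands the job in; it is judged then, once.
The state is a dict: "time_s": time; "qpos": joint angles; "joint_vel": joint speeds; "tau": joint torques, N m; "ee_pos": TCP position; "eef_rot": TCP orientation; "force": force on the tool from outside, world axes, zero at the start; "moment": the same for the moment, N m; "grip_width": finger opening in m; "grip_force": force on a finger pad.
Only numpy, scipy, OpenCV 4.12 (cv2) and the standard library are available. Lean on these libraries where they do the work, as an engineer would, in place of code of your own. Each camera call takes 0.05 s, during which the arm holds its last target. There are 200 camera calls.

## Task

The test bank on the repair bench must be set for a heating test. The two toggle switches with bar-shaped caps (heaters) must be on, thrown fully over away from the robot, and the two with ball caps (valves) must be off, thrown fully over towards the robot. Flip whichever are wrong and leave all four that way.

Things in the scene. Friction and masses are not known exactly. Their poses are not given: they have to be found in the camera images.
- bar1_cap (a point): Centre of the black bar cap (10 x 26 x 12 mm, 26 along the row) of a toggle switch, 45 mm from the lever's pivot. z points up the lever, y along its level axle (along the row), x square to both, to the ON side. ON leans away from the robot (turn about y positive), OFF towards it; stops at 26 degrees either way. Stays where left; moves with about 1.5 N at the cap, so a sideways push is enough.
- bar2_cap (a point): Cap centre of a second switch identical to bar1 in size, axes and motion. The bank: five cream modules side by side, 42 mm apart, in any order, on a flat aluminium carrier fixed to the table, turned up to 20 degrees: two bar toggles, two ball toggles and a fuse module with a low round cap (grey, 22 mm across, 12 high, no lever).
- ball1_cap (a point): Centre of the black ball cap (16 mm across) of a toggle switch, 45 mm from the lever's pivot; axes and motion as for bar1. Every module is 40 mm wide along the row and 90 mm long; its raised middle, 56 mm long, tops out at the pivots' height, 62 mm above the table; the ends are 14 mm lower.
- ball2_cap (a point): Cap centre of a second ball-capped switch identical to ball1, in the same row. Levers are round steel rods 8 mm thick; an upright cap's centre is 107 mm above the table.

How it is judged:
By the outcome, as a careful person would: the job done as asked, in the order asked, and still so for the second after the job is handed in, with the robot touching nothing.
It also fails if it takes over 32 s, if anything falls off the work surface, if the arm or the gripper's body presses on something with over 40 N, if the wrist force passes 120 N, or if a joint passes its speed limit or range.

## Working session

There is one attempt and no reset: what is moved stays moved. The work goes in short steps, Python scripts to look and compute and a tool call to move; the robot and the scene stay as the last step left them, time stands still between calls to the robot, and variables do not carry over. Pictures are saved under pics/ and viewed, at most 10 in all, crops included, and the job is handed in when it is done.

Besides the shell and the picture viewer there is one more tool, called after "Request:" by a JSON object that holds its "method" and its "body". carry_out: Moves the arm, as the interface text tells. Its arguments: {"type":"object","properties":{"plan":{"type":"array","items":{"type":"array","items":{"type":"array","items":{"type":"number"}}}},"squeeze":{"type":"number"}},"required":["plan"]}

```bash
mkdir -p pics
python3 - <<'E'
from station import telemetry, optics, ctrl
import cv2,numpy as np
o=telemetry.get_obs();print({k:np.round(v,3).tolist() for k,v in o.items()})
for n in("scene","top"):
    c=optics.camera(n);cv2.imwrite(f"pics/{n}0.png",c["pixels"][:,:,::-1]);np.savez(f"{n}0.npz",**c)
    print(n,c["intrinsics"].tolist(),np.round(c["origin"],3),np.round(c["rotation"],3).tolist())
E
```

```text
{'time_s': 0.0, 'qpos': [-1.249, 0.301, 1.522, -0.0, 1.321, -0.067], 'joint_vel': [-0.001, -0.001, -0.0, 0.0, 0.0, 0.002], 'tau': [0.0, -53.181, -35.274, 0.071, 0.024, -0.0], 'ee_pos': [0.208, -0.509, 0.205], 'eef_rot': [-3.14, -0.0, 0.389], 'force': [-0.807, -1.255, -0.09], 'moment': [-0.007, 0.046, 0.004], 'grip_force': 0.0, 'grip_width': 0.094}
scene [[450.1503460177445, 0.0, 277.8330499099909], [0.0, 450.1503460177445, 212.05972159599636], [0.0, 0.0, 1.0]] [1.021 0.225 0.579] [-2.302, 0.017, 1.896]
top [[440.8715505306881, 0.0, 273.7683406702585], [0.0, 440.8715505306881, 208.32114676154663], [0.0, 0.0, 1.0]] [0.528 0.054 0.833] [-3.087, -0.032, -1.59]
```

View pics/scene0.png

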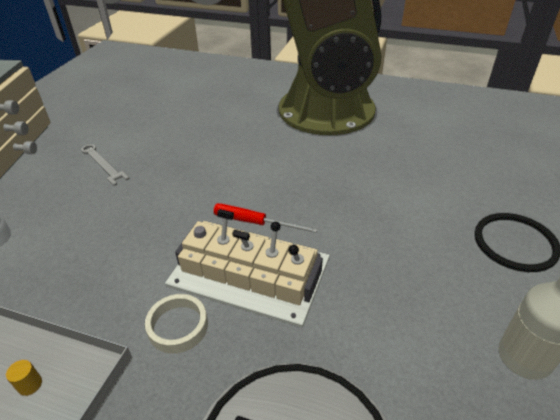

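View pics/top0.png

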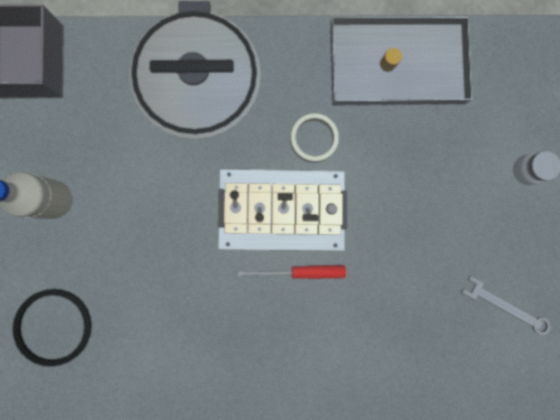

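The top view, which has +x up and +y left, shows the row from left to right:
- ball A, cap near (235,195), ON
- ball B, (259,217), OFF
- bar C, (285,197), ON
- bar D, (310,217), OFF
- fuse, (331,209)

The scene view agrees. Ball A has to go OFF and bar D has to go ON.

```bash
cat > h.py <<'E'
import numpy as np,cv2
from scipy.spatial.transform import Rotation as R
def ray(c,u,v,z):
    K=c["intrinsics"];r=np.asarray(c["rotation"]);M=r if r.shape==(3,3) else R.from_euler("xyz",r).as_matrix()
    d=M@np.linalg.solve(K,[u,v,1.]);o=np.asarray(c["origin"]);return o+d*(z-o[2])/d[2]
def caps(c,box=(225,186,321,232)):
    x0,y0,x1,y1=box;p=c["pixels"][y0:y1,x0:x1]
    m=(p.max(2)<60).astype(np.uint8)
    n,_,s,ce=cv2.connectedComponentsWithStats(m)
    L=[(ce[i][0]+x0,ce[i][1]+y0,s[i].tolist()) for i in range(1,n) if s[i][4]>15]
    return sorted(L)
E
python3 - <<'E'
from h import *
c=dict(np.load("top0.npz"))
P=[]
for u,v,s in caps(c):
    q=ray(c,u,v,.104);P.append(q[:2]);print(round(u,1),round(v,1),s,np.round(q,4))
P=np.array(P)
if len(P)==4:
    for a,b in((0,2),(1,3)):d=P[b]-P[a];print(np.linalg.norm(d),np.degrees(np.arctan2(d[1],d[0])))
    print("centre",P.mean(0))
# cream body outline and plate
p=c["pixels"].astype(int);m=((p[...,0]-p[...,2]>25)&(p[...,0]>150)).astype(np.uint8);m[:170]=0;m[250:]=0
r=cv2.minAreaRect(cv2.findNonZero(m));print(r);print(ray(c,*r[0],.055))
p=p.min(2);m=((p>170)).astype(np.uint8);m[:160]=0;m[260:]=0;m[:,:200]=0;m[:,360:]=0
r=cv2.minAreaRect(cv2.findNonZero(m));print(r,ray(c,*r[0],.005))
E
```

```text
((275.2745361328125, 208.51937866210938), (102.6429214477539, 48.109962463378906), 1.432096242904663)
[0.56899318 0.02536502 0.055     ]
((281.0, 209.5), (79.0, 124.0), 90.0) [0.56962339 0.01278392 0.005     ]
```

Run:
```python
from h import *
import h
c=dict(np.load("top0.npz"))
g=c["pixels"].max(2);print(g[186:232:2,225:321:3].min(),[g[195,235],g[217,259],g[197,285],g[217,310]])
big=cv2.resize(c["pixels"][160:260,205:360,::-1],None,fx=5,fy=5,interpolation=cv2.INTER_NEAREST);cv2.imwrite("pics/crop1.png",big)
for t in(60,80,100):
  p=c["pixels"][186:232,225:321].max(2)
  n,_,s,ce=cv2.connectedComponentsWithStats((p<t).astype(np.uint8))
  print(t)
  P=[]
  for i in sorted(range(1,n),key=lambda i:ce[i][0]):
    if s[i][4]<12: continue
    q=ray(c,ce[i][0]+225,ce[i][1]+186,.104);print(np.round(ce[i]+[225,186],1),s[i][2:],np.round(q[:2],4))
a,b=ray(c,230,208,.055),ray(c,330,208,.055);print("px row dir",np.degrees(np.arctan2(*(b-a)[[1,0]])))
```

```text
64 [np.uint8(67), np.uint8(70), np.uint8(68), np.uint8(68)]
60
80
[233.9 194.5] [ 7  7 33] [0.5907 0.0951]
[259.1 216.5] [ 5  7 28] [0.5537 0.0542]
[284.4 196.2] [12  6 62] [0.5866 0.0116]
[309.9 216.8] [13  5 47] [ 0.5516 -0.03  ]
100
[234.  194.7] [ 7  9 46] [0.5905 0.095 ]
[259.  216.4] [ 7  9 45] [0.5537 0.0543]
[284.9 196.5] [13  7 76] [0.5861 0.0108]
[309.9 216.7] [15  7 77] [ 0.5517 -0.0301]
px row dir -90.99898123960764
```

View pics/crop1.png

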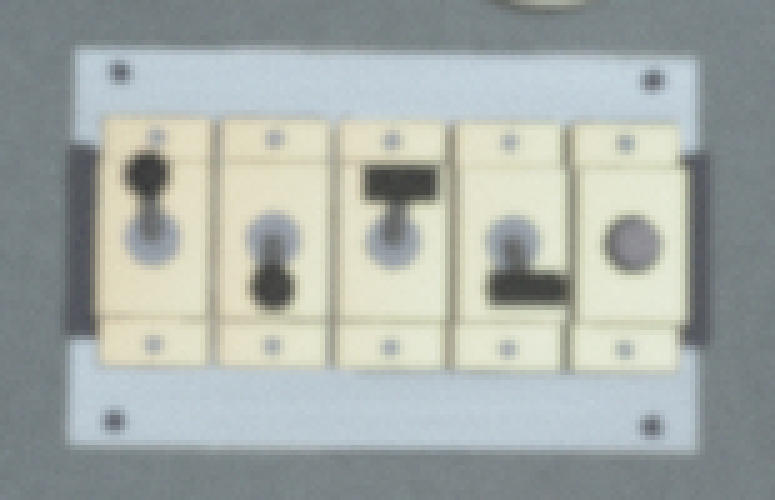

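The crop confirms it: ball A and bar D are wrong. The A–C and B–D cap spacings both come out at 84.3 mm against an expected 84. The row is turned about 2°, and the pivots are near x = 0.571 (A at y = 0.095, D at y = -0.031). I'll turn the tool to line up with the row and move in front of D.

Request:
{"method": "carry_out", "body": {"plan": [[[0,0,0,0,0,0.107,0],[0,0,0,0,0,0.107,0],[0,0,0,0,0,0.107,0],[0,0,0,0,0,0.107,0],[18.3,-30.7,0,0,0,0,0],[18.3,-30.7,0,0,0,0,0],[18.3,-30.7,0,0,0,0,0],[18.3,-30.7,0,0,0,0,0],[18.3,-30.7,0,0,0,0,0],[18.3,-30.7,0,0,0,0,0],[18.3,-30.7,0,0,0,0,0],[18.3,-30.7,0,0,0,0,0],[18.3,-30.7,0,0,0,0,0],[18.3,-30.7,0,0,0,0,0],[18.3,-30.7,0,0,0,0,0],[18.3,-30.7,0,0,0,0,0],[18.3,-30.7,0,0,0,0,0],[18.3,-30.7,0,0,0,0,0],[18.3,-30.7,0,0,0,0,0],[18.3,-30.7,0,0,0,0,0]]]}}

```text
time_s: 1.77
ee_pos: [0.5209, -0.0278, 0.2052]
eef_rot: [3.142, 0.0, -0.039]
force: [0.2, -0.8, 0.9]
grip_width: 0.0001
grip_force: 0.0
```

Request:
{"method": "carry_out", "body": {"plan": [[[0,0,29.5,0,0,0,0],[0,0,29.5,0,0,0,0],[0,0,29.5,0,0,0,0],[0,0,29.5,0,0,0,0],[0,0,0,0,0,0,0],[5,0,0,0,0,0,0],[5,0,0,0,0,0,0],[5,0,0,0,0,0,0],[5,0,0,0,0,0,0],[5,0,0,0,0,0,0],[5,0,0,0,0,0,0],[5,0,0,0,0,0,0],[5,0,0,0,0,0,0],[5,0,0,0,0,0,0],[0,0,0,0,0,0,0]]]}}

```text
time_s: 3.02
ee_pos: [0.566, -0.0314, 0.0872]
eef_rot: [-3.142, 0.0, -0.039]
force: [-0.2, 0.2, 1.1]
grip_width: 0.0002
grip_force: 0.3
```

Request:
{"method": "carry_out", "body": {"plan": [[[2,0,0,0,0,0,0],[2,0,0,0,0,0,0],[2,0,0,0,0,0,0],[0,0,0,0,0,0,0]]]}}

```text
time_s: 3.35
ee_pos: [0.57, -0.0315, 0.087]
eef_rot: [-3.141, 0.004, -0.039]
force: [-12.5, 0.9, 3.8]
grip_width: 0.0004
grip_force: 6.2
```

The stop is felt at 12.5 N with the TCP where it should be. I'll back off, go round to the far side of ball A and pull it.

Request:
{"method": "carry_out", "body": {"plan": [[[-15,0,0,0,0,0,0],[-15,0,0,0,0,0,0],[-15,0,0,0,0,0,0],[0,0,-30,0,0,0,0],[0,0,-30,0,0,0,0],[0,0,-30,0,0,0,0],[0,0,-28,0,0,0,0],[18,-25.4,0,0,0,0,0],[18,-25.4,0,0,0,0,0],[18,-25.4,0,0,0,0,0],[18,-25.4,0,0,0,0,0],[18,-25.4,0,0,0,0,0],[0,0,0,0,0,0,0]]]}}

```text
time_s: 4.43
ee_pos: [0.6231, 0.0973, 0.2048]
eef_rot: [-3.141, -0.001, -0.036]
force: [-0.5, 0.2, -0.5]
grip_width: 0.0002
grip_force: 0.0
```

Run:
```python
from h import *
from station import optics,telemetry
print(telemetry.get_obs()["ee_pos"])
c=optics.camera("scene");cv2.imwrite("pics/s1.png",cv2.resize(c["pixels"][150:330,130:370,::-1],None,fx=3,fy=3))
```

```text
[0.62308128 0.09731648 0.2048139 ]
```

View pics/s1.png

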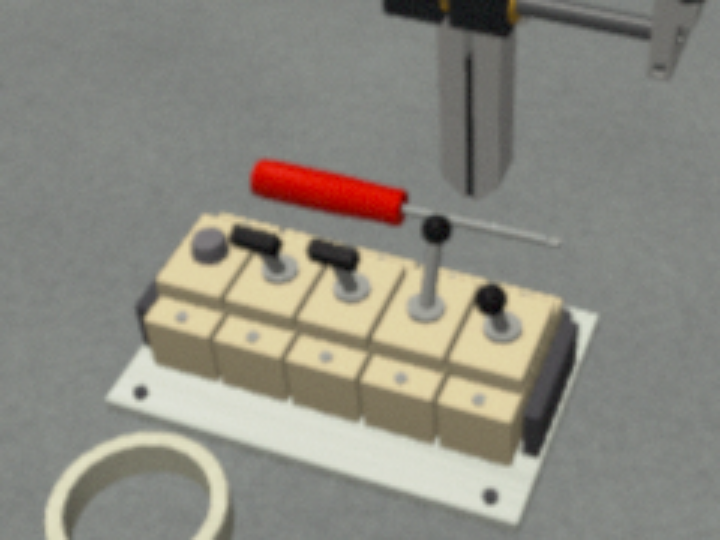

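Bar D (crop 255,238) now leans ON like C (333,253). Ball A (490,298) is still ON. Next I'll lower beyond ball A and pull.

Request:
{"method": "carry_out", "body": {"plan": [[[0,3,29.5,0,0,0,0],[0,0,29.5,0,0,0,0],[0,0,29.5,0,0,0,0],[0,0,29.5,0,0,0,0],[0,0,0,0,0,0,0],[-5,0,0,0,0,0,0],[-5,0,0,0,0,0,0],[-5,0,0,0,0,0,0],[-5,0,0,0,0,0,0],[-5,0,0,0,0,0,0],[-5,0,0,0,0,0,0],[-5,0,0,0,0,0,0],[-5,0,0,0,0,0,0],[-5,0,0,0,0,0,0],[-3,0,0,0,0,0,0],[0,0,0,0,0,0,0]]]}}

```text
time_s: 5.82
ee_pos: [0.5731, 0.0925, 0.0876]
eef_rot: [-3.141, -0.001, -0.039]
force: [4.3, 0.2, -0.6]
grip_width: 0.0004
grip_force: 1.8
```

Request:
{"method": "carry_out", "body": {"plan": [[[-2,0,0,0,0,0,0],[-2,0,0,0,0,0,0],[0,0,0,0,0,0,0]]]}}

```text
time_s: 6.07
ee_pos: [0.5714, 0.0928, 0.0886]
eef_rot: [-3.141, -0.007, -0.039]
force: [15.5, 1.7, -1.6]
grip_width: 0.0005
grip_force: 7.2
```

The stop is reached at 15.5 N. I'll withdraw, rise and check.

Request:
{"method": "carry_out", "body": {"plan": [[[15,0,0,0,0,0,0],[15,0,0,0,0,0,0],[15,0,0,0,0,0,0],[0,0,-30,0,0,0,0],[0,0,-30,0,0,0,0],[0,0,-30,0,0,0,0],[0,0,-28,0,0,0,0],[0,-30,0,0,0,0,0],[0,-30,0,0,0,0,0],[0,-30,0,0,0,0,0],[0,-30,0,0,0,0,0],[0,-30,0,0,0,0,0],[0,-30,0,0,0,0,0],[0,0,0,0,0,0,0]]]}}

```text
time_s: 7.23
ee_pos: [0.6198, 0.2753, 0.2044]
eef_rot: [-3.141, 0.002, -0.035]
force: [-0.4, -0.4, 0.4]
grip_width: 0.0001
grip_force: 0.0
```

Run:
```python
from h import *
from station import optics
t=optics.camera("top");c=optics.camera("scene")
a=cv2.resize(t["pixels"][160:260,205:360,::-1],(620,400))[:,:400]
b=cv2.resize(c["pixels"][190:310,165:345,::-1],(400,267))
s=np.zeros((400,800,3),np.uint8);s[:,:400]=a;s[:267,400:]=b;cv2.imwrite("pics/end.png",s)
p=t["pixels"][186:232,225:321].max(2)
n,_,st,ce=cv2.connectedComponentsWithStats((p<90).astype(np.uint8))
for i in range(1,n):
  if st[i][4]>12: print(np.round(ce[i]+[225,186],1),np.round(ray(t,*(ce[i]+[225,186]),.104)[:2],4))
```

```text
[310.2 195.2] [ 0.5876 -0.0314]
[284.6 196.2] [0.5866 0.0113]
[259.1 216.5] [0.5536 0.0542]
[233.5 217.4] [0.5529 0.0963]
```

View pics/end.png

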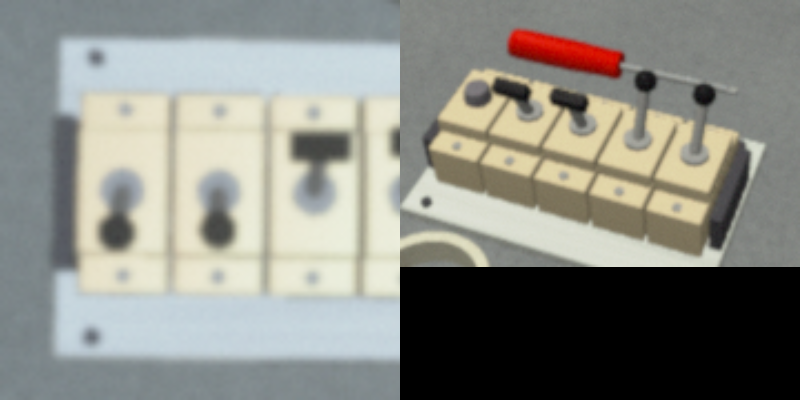

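Both bars (crop 513,90 and 570,100) lean away from the robot and both balls (645,80 and 704,95) lean towards it. The flipped caps match their untouched partners to 1 mm in x, and the robot is clear.

```bash
python3 -c "
from station import ctrl;print(ctrl.hand_in())"
```

```text
the job is handed in; nothing more can be done
None
```

The job is handed in: both bar switches are on and both ball switches are off, each flipped one pushed to its stop and confirmed in the final picture, with the arm clear after about 7 s.

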